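# Reverse the birdhouse bench fan: stop key, then draw key

### The job

The flat bench fan is blowing: its white key is down. Press the red stop key down until it latches, so that the white key pops up, and only after that press the green key until it latches to make the fan draw sawdust, so that the red one pops up. Never push the blue key down, and finish with the green key alone staying down.

Things in the scene. Friction and masses are not known exactly. Their poses are not given: they have to be found in the camera images.
- key_white_top (a point): White key (blowing), down at the start. A block 46 mm long (its x axis) and 30 mm wide (its y axis, along the row of keys); this point is the centre of its top face, z up. Its top is 88 mm above the bench when up, 79 mm when latched down, 74 mm at the hard stop. One of four keys at 44 mm spacing, in any order, in one straight row.
- key_red_top (a point): Red key (stop), up at the start. Same size, axes and heights as the white key, this point at its top centre. Pushed straight down it yields springily (about 3 to 4 N before it latches; a stop at 8 N or more tells the hard stop); past 10 mm of travel it latches and stays at 79 mm when let go, and the key that was down pops up. Hard stop at 14 mm of travel.
- key_green_top (a point): Green key (drawing), up at the start. Same size, axes, heights and interlock as the red key; this point is its top centre. The row runs along the front edge of a grey flat fan, 300 x 240 mm, whose top is 70 mm above the bench; nothing stands above the keys, and beyond them is a round grille with a cedar shingle lying on it.
- key_blue_top (a point): Blue key (strong blowing), up at the start, to be left alone. Same size, axes, heights and interlock as the red key; this point is its top centre.

How it is judged (in metres and radians):
On the way, in this order (a step that is already met when the one before it is completed fails the run):
1. the red key is down and all other keys are up (height (world z) of key_red_top below 0.0815 m and height (world z) of each of key_white_top, key_green_top, key_blue_top above 0.0855 m), for 0.2 s.
2. then the green key is down and all other keys are up (height (world z) of key_green_top below 0.0815 m and height (world z) of each of key_white_top, key_red_top, key_blue_top above 0.0855 m), for 0.2 s.
At the end, for the whole second after the job is handed in: The green key is latched down (its top lower than 81.5 mm above the bench) and the white, red and blue keys are up (tops higher than 85.5 mm) (all of step 2); the robot touches nothing.
It fails at once if the blue key is pushed down (height (world z) of key_blue_top below 0.0815 m).
It fails at once if the green key is pressed while the white key is still down (not stopped first) (height (world z) of key_green_top below 0.0855 m and height (world z) of key_white_top below 0.0815 m).
It also fails if it takes over 38 s, if anything falls off the work surface, if the arm or the gripper's body presses on something with over 40 N, if the wrist force passes 120 N, or if a joint passes its speed limit or range.

### The arm

A 6-joint arm with a two-finger parallel gripper is mounted at the origin on the work surface. World frame = base frame: x ahead of the robot, y to its left, z up, the work surface at z = 0. Lengths are in mm, angles in rad, forces in N, time in s.
With the tool pointing down it reaches from about 350 to 775 mm from the base axis. Payload 7.3 kg.
Tool frame: the origin (TCP) lies at the centre of the arm's flange, where the gripper is bolted on; the fingertips stand 178 mm ahead of it and the grasp point (between the pads) lies 159 mm ahead of it; z points along the fingers, y is the direction in which the jaws open and shut (so a half turn about z gives the same grasp; the last joint's range is limited). The gripper opens to 92 mm and grips with 3 to 60 N. Pads are 19 mm wide; open, the fingers measure 130 mm over their backs; the gripper's body (75 mm by 190 mm) begins 47 mm behind the grasp point.
Start: joints at [1.116, 0.342, 1.524, -0, 1.275, -0.146], TCP at [159.534, 500.177, 404.741] pointing down, gripper open.
Joint ranges: [-2.53, 2.53], [-0.77, 2.02], [0.04, 2.7], [-1, 4.14], [0.28, 2.66], [-3.11, 3.11]. Speed limits (rad/s): [2.57, 2.57, 3.14, 3.14, 3.14, 3.14].

### API

Orientations are given as [roll, pitch, yaw] about the fixed x, y, z axes, in that order (R = Rz(yaw) Ry(pitch) Rx(roll)).
In Python, from plant import get_obs, capture, close_job gives the robot as it stands. The module is installed in compiled form; this text tells all that it offers.
- The arm moves only by the shell command python3 -m pendant 'ROWS'. ROWS is JSON, a list of rows, each a list of 3 entries, a list of its own where there are three numbers: the shift along the tool's x, y, z in m, then the turn, a rotation vector about the tool's x, y, z in rad, then the finger opening in m, from 0 to 0.0918. In form: [[[tx, ty, tz], [wx, wy, wz], fingers], ...]. A call has 1 to 10 rows; each row is the pose to reach, as a shift and turn from the pose commanded when the call began, along the tool's axes at that moment; what a row does not reach only later rows make up. A row lasts 1/12 s, in which the tool goes at most 41.7 mm and 7.16 degrees, less where a joint would pass 70% of its speed; a pose out of reach is approached as far as the arm can. A call with a gripper value outside its range is refused whole. The fingers move at their own pace and stop on an object; the grip force is fixed at half the most. Time passes only in rows, so rows that repeat a pose let the fingers close. It gives the time, the measured TCP pose, the force and the opening at its end, in the units of the state.
- get_obs(): the state, without advancing time (a new reading comes with each control period).
- capture(name): name is "side" or "top"; returns a dict with "color" (480x640x3 uint8, red, green, blue), "mtx" (3x3 intrinsics, pixels), "rvec" (rotation vector, rad) and "tvec" (3), from world to camera coordinates, as OpenCV has them. Camera axes: x right, y down, z forward; pixel columns grow to the right and rows downward; lengths in mm; the calibration is good to about 2 mm. A picture is of the moment at which its call begins. There is no depth.
- close_job(): hands the job in, once; it reports no verdict.
The state is a dict: "time": time; "joint_positions": joint angles; "dq": joint speeds; "tau": joint torques, N m; "tool_pos": TCP position; "tcp_rot": TCP orientation; "contact_force": force on the tool from outside, world axes, zero at the start; "moment": the same for the moment, N m; "grip_width": finger opening in mm.
Only numpy, scipy, OpenCV 4.12 (cv2) and the standard library are available. Lean on these libraries where they do the work, as an engineer would, in place of code of your own. Each camera call takes 0.05 s, during which the arm holds its last target. There are 200 camera calls.

## Working session

There is one attempt and no reset: what is moved stays moved. The work goes in short steps, Python scripts to look and compute and a shell command to move; the robot and the scene stay as the last step left them, time stands still between calls to the robot, and variables do not carry over. Pictures are saved under pics/ and viewed, about 8 in all and at most 12, crops included, and the job is handed in when it is done.

```bash
mkdir -p pics
python3 - <<'E'
from plant import get_obs,capture
import cv2
o=get_obs();print(o['time'],o['tool_pos'],o['tcp_rot'],o['contact_force'],o['grip_width'])
for n in('top','side'):
    c=capture(n);cv2.imwrite(f'pics/{n}0.png',c['color'][:,:,::-1])
E
```

```text
0.0 [159.45308027 500.05105852 404.05012239] [-3.14006096e+00 -2.02919116e-04  2.83285719e+00] [0.69979558 0.74497599 0.21150252] 91.65852853450633
```

View pics/top0.png

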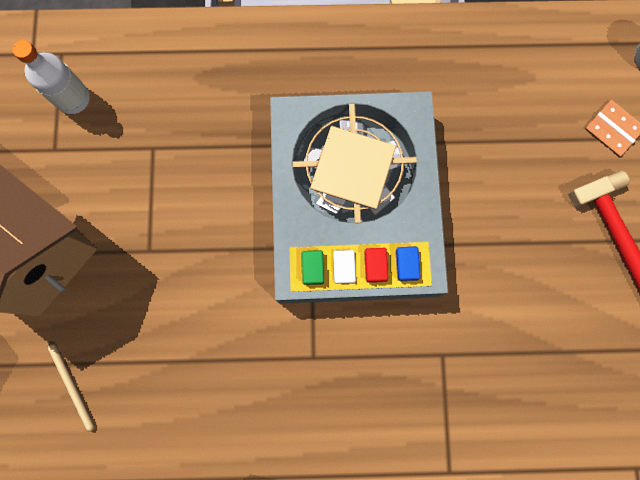

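View pics/side0.png

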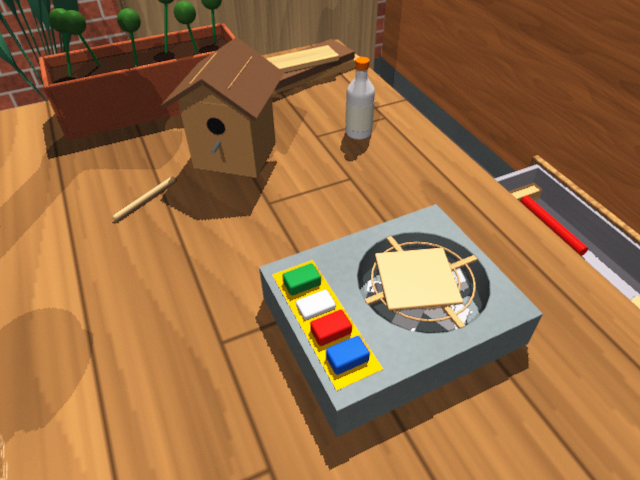

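The top view shows the row left to right: green (313,267), white (344,267), red (376,264), blue (408,263). The side view shows the same order, with white low.

```bash
cat > h.py <<'E'
import numpy as np,cv2
from plant import get_obs,capture
from scipy.spatial.transform import Rotation as R
def mask(img,n):
    h=cv2.cvtColor(img,cv2.COLOR_RGB2HSV)
    r={'red':((0,180,90),(6,255,255)),'green':((50,120,60),(85,255,255)),'blue':((100,150,80),(125,255,255)),'white':((0,0,215),(180,25,255))}[n]
    return cv2.inRange(h,*r)
def ray(c,uv,z):
    Rm=cv2.Rodrigues(np.array(c['rvec'],float))[0];t=np.array(c['tvec'],float).ravel()
    d=Rm.T@np.linalg.inv(c['mtx'])@np.array([*uv,1.]);o=-Rm.T@t
    return o+d*(z-o[2])/d[2]
E
python3 - <<'E'
from h import *
o=get_obs();Rt=R.from_euler('xyz',o['tcp_rot'])
rois={'top':(285,240,435,295),'side':(270,255,390,390)}
P={}
for n,(a,b,e,f) in rois.items():
    c=capture(n)
    for k in('green','white','red','blue'):
        m=mask(c['color'],k)
        w=np.zeros_like(m);w[b:f,a:e]=m[b:f,a:e]
        ct=max(cv2.findContours(w,0,2)[0],key=cv2.contourArea)
        r=cv2.minAreaRect(ct);z=79 if k=='white' else 88
        p=ray(c,r[0],z);print(n,k,np.round(r[0],1),np.round(r[1],1),np.round(p,1))
        P[n,k]=p
for n in rois:
    d=P[n,'blue']-P[n,'green'];print(n,'row yaw',np.arctan2(d[1],d[0]),np.linalg.norm(d)/3)
print('tool axes',np.round(Rt.as_matrix(),4))
E
```

```text
top green [312.5 266.5] [21. 33.] [516.   45.5  88. ]
top white [343.8 266.1] [31.8 20.8] [516.9   2.4  79. ]
top red [376. 264.] [32. 22.] [517.5 -41.3  88. ]
top blue [408. 263.] [32. 22.] [517.8 -85.2  88. ]
side green [301.5 278.7] [22.9 35.8] [514.7  40.   88. ]
side white [315.3 302.5] [17.8 34.4] [517.6   2.1  79. ]
side red [330.7 327. ] [25.5 38.7] [516.2 -47.   88. ]
side blue [347.3 354. ] [27.7 40.3] [517.3 -89.9  88. ]
top row yaw -1.5570272726665073 43.580602495611345
side row yaw -1.5511843880328529 43.3115244415344
tool axes [[-9.527e-01  3.039e-01 -6.000e-04]
 [ 3.039e-01  9.527e-01 -1.200e-03]
 [ 2.000e-04 -1.300e-03 -1.000e+00]]
```

Red is at about (517,-42.5) and green at about (516,45). The closed fingers go with tool y along world x, which needs a tool turn of about +1.248 about z.

```bash
python3 -m pendant '[[[-0.02,-0.015,-0.025],[0,0,0.06],0],[[-0.04,-0.03,-0.05],[0,0,0.12],0],[[-0.07,-0.055,-0.05],[0,0,0.18],0],[[-0.1,-0.08,-0.05],[0,0,0.25],0],[[-0.13,-0.105,-0.05],[0,0,0.32],0],[[-0.16,-0.13,-0.05],[0,0,0.39],0],[[-0.19,-0.153,-0.05],[0,0,0.46],0],[[-0.22,-0.177,-0.05],[0,0,0.54],0],[[-0.253,-0.204,-0.05],[0,0,0.624],0],[[-0.253,-0.204,-0.05],[0,0,0.624],0]]'
cat >> h.py <<'E'
def togo(x,y,z,yaw=1.585):
    o=get_obs();A=R.from_euler('xyz',o['tcp_rot']);T=R.from_euler('xyz',[np.pi,0,yaw])
    print('t',round(o['time'],2),'pos',np.round(o['tool_pos'],1),'F',np.round(o['contact_force'],1),'grip',round(o['grip_width'],1))
    print('shift mm',np.round(A.inv().apply(np.array([x,y,z])-o['tool_pos']),1),'turn',np.round((A.inv()*T).as_rotvec(),3))
E
python3 -c "from h import *;togo(517,-42.5,400)"
```

```text
time: 1.03
tool_pos: [341.6, 224.2, 454.7]
tcp_rot: [-3.142, 0.003, 2.198]
contact_force: [0.2, 0.4, -0.2]
grip_width: 29.6
t 1.03 pos [341.6 224.2 454.7] F [ 0.2  0.4 -0.2] grip 29.6
shift mm [-318.8  -14.4   55.6] turn [0.001 0.003 0.613]
```

```bash
python3 -m pendant '[[[-0.035,-0.002,0.006],[0,0,0.07],0],[[-0.07,-0.004,0.012],[0,0,0.14],0],[[-0.105,-0.006,0.018],[0,0,0.2],0],[[-0.14,-0.008,0.025],[0,0,0.27],0],[[-0.18,-0.009,0.03],[0,0,0.34],0],[[-0.215,-0.01,0.036],[0,0,0.41],0],[[-0.25,-0.012,0.042],[0,0,0.48],0],[[-0.285,-0.013,0.05],[0,0,0.55],0],[[-0.319,-0.014,0.056],[0,0,0.613],0],[[-0.319,-0.014,0.056],[0,0,0.613],0]]'
python3 -c "from h import *;togo(517,-42.5,290)"
```

```text
time: 1.87
tool_pos: [519.6, -39.5, 396.8]
tcp_rot: [-3.141, 0.001, 1.589]
contact_force: [-0.5, 0.2, 0.3]
grip_width: 0.1
t 1.87 pos [519.6 -39.5 396.8] F [-0.5  0.2  0.3] grip 0.1
shift mm [ -2.8  -2.6 106.8] turn [-0.001  0.001  0.004]
```

```bash
python3 -m pendant '[[[-0.002,-0.002,0.035],[0,0,0],0],[[-0.003,-0.002,0.07],[0,0,0],0],[[-0.003,-0.002,0.1],[0,0,0],0],[[-0.003,-0.002,0.107],[0,0,0],0],[[-0.003,-0.002,0.107],[0,0,0],0],[[-0.003,-0.002,0.107],[0,0,0],0]]'
python3 - <<'E'
from h import *
togo(517,-42.5,254)
a=capture('top')['color'][200:320,260:460];b=capture('side')['color'][220:400,240:440]
a=cv2.resize(a,(600,360));b=cv2.resize(b,(400,360))
cv2.imwrite('pics/a1.png',cv2.resize(np.hstack([a,b]),(800,288))[:,:,::-1])
E
```

```text
time: 2.37
tool_pos: [515.9, -38.3, 292.7]
tcp_rot: [3.141, 0.0, 1.597]
contact_force: [0.5, 0.1, 1.5]
grip_width: 0.3
t 2.37 pos [515.9 -38.3 292.7] F [0.5 0.1 1.5] grip 0.3
shift mm [-4.2  1.  38.7] turn [0.001 0.    0.012]
```

View pics/a1.png

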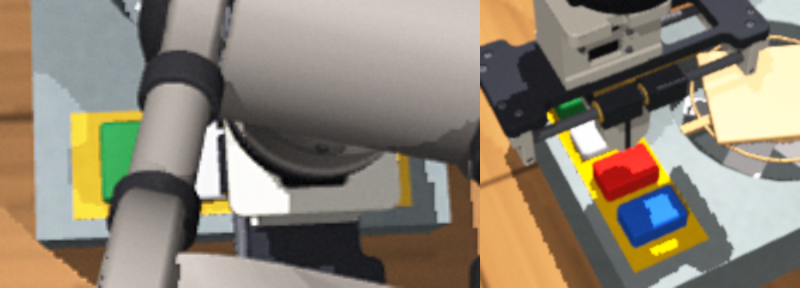

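The fingers hang closed over red at crop (625,145), with their shadow gap as expected. Descending to just above the key, then pressing.

```bash
python3 -m pendant '[[[-0.001,0,0.01],[0,0,0],0],[[-0.002,0,0.02],[0,0,0],0],[[-0.002,0,0.023],[0,0,0],0],[[-0.002,0,0.026],[0,0,0],0],[[-0.002,0,0.029],[0,0,0],0],[[-0.002,0,0.03],[0,0,0],0],[[-0.002,0,0.03],[0,0,0],0]]'
python3 - <<'E'
from h import *
togo(517,-42.5,254)
b=capture('side')['color'][220:400,240:440]
cv2.imwrite('pics/a2.png',cv2.resize(b,(600,540))[:,:,::-1])
E
```

```text
time: 3.05
tool_pos: [515.4, -40.7, 261.5]
tcp_rot: [-3.141, -0.0, 1.596]
contact_force: [-1.3, -0.5, 1.1]
grip_width: 0.4
t 3.05 pos [515.4 -40.7 261.5] F [-1.3 -0.5  1.1] grip 0.4
shift mm [-1.8  1.6  7.5] turn [-0.    -0.     0.011]
```

View pics/a2.png

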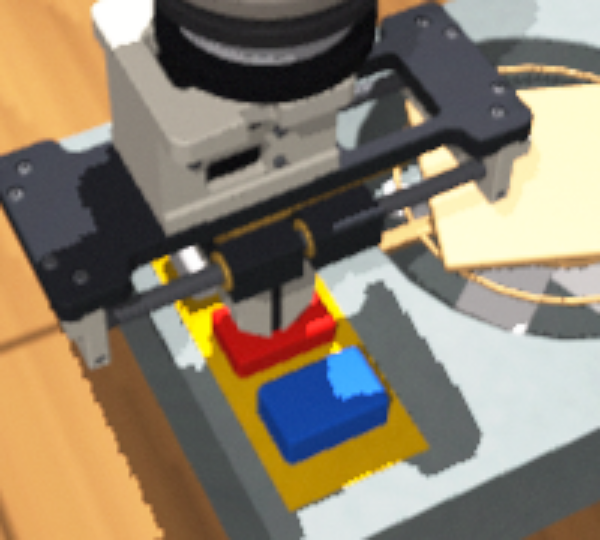

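The fingers rest centred on red at (275,330), with blue clear. Pushing on in small steps.

```bash
python3 -m pendant '[[[0,0,0.002],[0,0,0],0],[[0,0,0.004],[0,0,0],0],[[0,0,0.006],[0,0,0],0],[[0,0,0.006],[0,0,0],0],[[0,0,0.006],[0,0,0],0]]'
```

```text
time: 3.52
tool_pos: [515.6, -40.7, 255.7]
tcp_rot: [3.141, -0.0, 1.596]
contact_force: [0.7, 0.8, 1.5]
grip_width: 0.3
```

```bash
python3 -m pendant '[[[0,0,0.002],[0,0,0],0],[[0,0,0.003],[0,0,0],0],[[0,0,0.003],[0,0,0],0],[[0,0,0.003],[0,0,0],0]]'
```

```text
time: 3.85
tool_pos: [515.6, -40.7, 252.7]
tcp_rot: [3.141, -0.0, 1.596]
contact_force: [0.3, 0.4, 1.0]
grip_width: 0.4
```

```bash
python3 -m pendant '[[[0,0,0.001],[0,0,0],0],[[0,0,0.002],[0,0,0],0],[[0,0,0.002],[0,0,0],0],[[0,0,0.002],[0,0,0],0]]'
python3 - <<'E'
from h import *
b=capture('side')['color'][220:400,240:440]
cv2.imwrite('pics/a3.png',cv2.resize(b,(600,540))[:,:,::-1])
E
```

```text
time: 4.18
tool_pos: [515.6, -40.7, 252.0]
tcp_rot: [3.14, 0.0, 1.596]
contact_force: [-1.9, 1.0, 12.6]
grip_width: 0.4
```

View pics/a3.png

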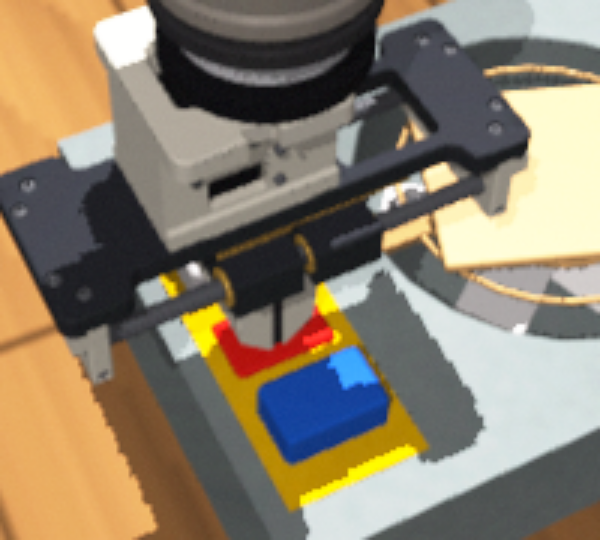

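Red is at its hard stop (12.6 N). Next I lift clear and shift over green.

```bash
python3 -m pendant '[[[0,0,-0.025],[0,0,0],0],[[0,0,-0.05],[0,0,0],0],[[0.02,0,-0.06],[0,0,0],0],[[0.05,0,-0.06],[0,0,0],0],[[0.08,0,-0.06],[0,0,0],0],[[0.086,0,-0.06],[0,0,0],0],[[0.086,0,-0.06],[0,0,0],0],[[0.086,0,-0.06],[0,0,0],0]]'
python3 - <<'E'
from h import *
togo(516.5,45.3,264)
b=capture('side')['color'][220:400,240:440]
cv2.imwrite('pics/a4.png',cv2.resize(b,(600,540))[:,:,::-1])
E
```

```text
time: 4.9
tool_pos: [513.2, 45.2, 310.4]
tcp_rot: [-3.141, 0.0, 1.597]
contact_force: [0.6, -0.6, -0.9]
grip_width: 0.4
t 4.9 pos [513.2  45.2 310.4] F [ 0.6 -0.6 -0.9] grip 0.4
shift mm [ 0.   3.3 46.4] turn [-0.001  0.     0.012]
```

View pics/a4.png

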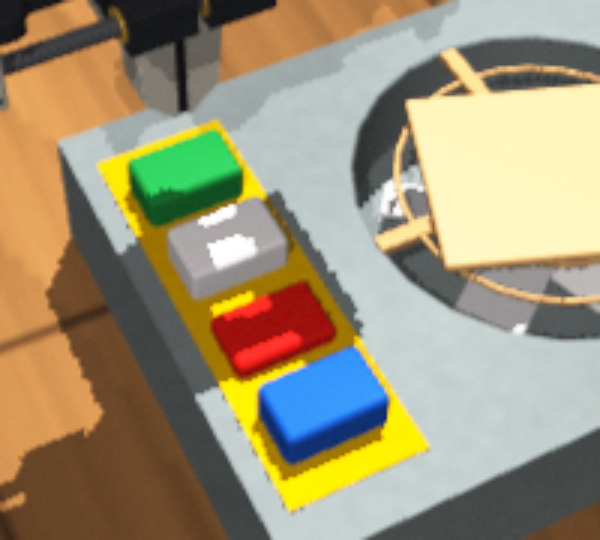

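Red (272,325) is latched down, white (228,245) has popped up, and green and blue are up. The fingers are over green, so I press it.

```bash
python3 -m pendant '[[[0,0.002,0.02],[0,0,0],0],[[0,0.003,0.04],[0,0,0],0],[[0,0.003,0.044],[0,0,0],0],[[0,0.003,0.047],[0,0,0],0],[[0,0.003,0.05],[0,0,0],0],[[0,0.003,0.053],[0,0,0],0],[[0,0.003,0.056],[0,0,0],0],[[0,0.003,0.058],[0,0,0],0],[[0,0.003,0.058],[0,0,0],0],[[0,0.003,0.058],[0,0,0],0]]'
```

```text
time: 5.78
tool_pos: [516.5, 45.3, 253.1]
tcp_rot: [3.141, 0.0, 1.596]
contact_force: [0.9, -1.0, 2.1]
grip_width: 0.5
```

```bash
python3 -m pendant '[[[0,0,0.0015],[0,0,0],0],[[0,0,0.0025],[0,0,0],0],[[0,0,0.0025],[0,0,0],0],[[0,0,0.0025],[0,0,0],0]]'
```

```text
time: 6.12
tool_pos: [516.6, 45.4, 251.9]
tcp_rot: [3.139, 0.0, 1.596]
contact_force: [-3.5, -1.5, 13.6]
grip_width: 0.2
```

Green is at its hard stop (13.6 N). I lift away and check.

```bash
python3 -m pendant '[[[0,0,-0.03],[0,0,0],0],[[0,0,-0.06],[0,0,0],0],[[0,0,-0.1],[0,0,0],0],[[0,0,-0.13],[0,0,0],0],[[0,0,-0.13],[0,0,0],0],[[0,0,-0.13],[0,0,0],0]]'
python3 - <<'E'
from h import *
togo(516.5,45.3,380)
b=capture('side')['color'][220:400,240:440]
cv2.imwrite('pics/a5.png',cv2.resize(b,(600,540))[:,:,::-1])
E
```

```text
time: 6.62
tool_pos: [516.3, 45.5, 381.8]
tcp_rot: [3.138, -0.0, 1.596]
contact_force: [-0.4, -0.2, -0.0]
grip_width: 0.4
t 6.62 pos [516.3  45.5 381.8] F [-0.4 -0.2 -0. ] grip 0.4
shift mm [-0.2  0.2  1.8] turn [ 0.004 -0.     0.011]
```

View pics/a5.png

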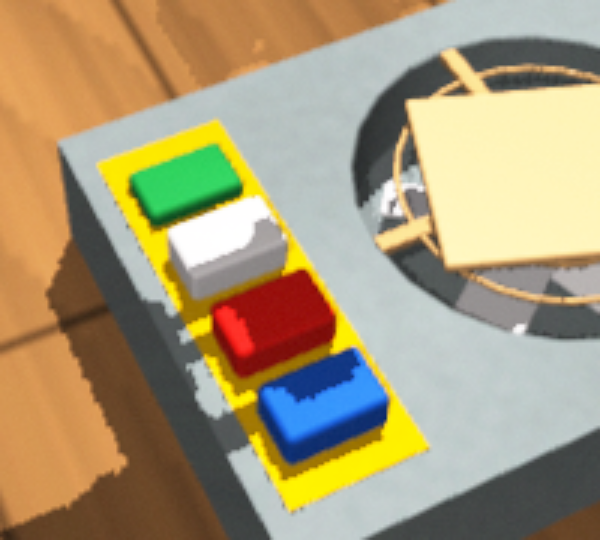

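Green (187,183) is down; white, red (273,322) and blue are up. Handing in.

```bash
python3 -c "from plant import close_job;close_job()"
```

```text
the job is handed in; nothing more can be done
```

I pressed red to its hard stop (12.6 N). The side view then showed red latched, white popped up, and green and blue up. After that I pressed green to its hard stop (13.6 N) and lifted the arm clear.

The last side view, at 6.6 s, showed only green down and white, red and blue up. The wrist force read about 0 N with the fingertips about 125 mm above the keys. I did not measure key heights numerically; I judged them from the side view. The force reading stayed at 1 to 2 N during the springy travel instead of the stated 3 to 4 N, so I relied on the hard stop and the pictures. No check failed.

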